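Shift the torch slide to its service station and lock it there

ROBOT

A 6-joint arm with a two-finger parallel gripper is mounted at the origin on a cart in front of the work surface, level with it; the furniture and walls round the work are solid. World frame = base frame: x ahead of the robot, y to its left, z up, the work surface at z = 0. Lengths are in mm, angles in degrees, forces in N, time in s.
With the tool pointing down it reaches from about 300 to 825 mm from the base axis. Payload 5.4 kg.
Tool frame: the origin (TCP) lies at the centre of the arm's flange, where the gripper is bolted on; the fingertips stand 190 mm ahead of it and the grasp point (between the pads) lies robot.hold_point_z ahead of it (robot.hold_point_z is the distance from the TCP to the grasp point, in mm); z points along the fingers, y is the line along which they close (so a half turn about z gives the same grasp; the last joint's range is limited). The gripper opens to 92 mm and grips with 3 to 60 N. Pads are 20 mm wide; open, the fingers measure 128 mm over their backs; the gripper's body (75 mm by 189 mm) begins 69 mm behind the grasp point.
Start: joints at [54.54, 9.076, 91.501, -0, 79.423, -12.038], TCP at [228.576, 527.599, 404.701] pointing down, gripper open.
Joint ranges: [-166.64, 166.64], [-54.1, 131.32], [10.49, 154.53], [-73.88, 253.88], [9.74, 151.15], [-171.62, 171.62]. Speed limits (degrees/s): [147.25, 147.25, 180, 180, 180, 180].

INTERFACE

Orientations are given as a 3x3 rotation matrix whose columns are the frame's x, y, z axes.
In Python, from bench import robot gives the robot as it stands. Calls block until the motion is done:
- robot.move_pose(position, orientation): joint-space move of the TCP to a pose.
- robot.move_l(position, frame=None, speed=150, guard=None): straight line of the TCP; frame=None keeps the orientation; speed is the mean speed in mm/s. With guard (N) it stops when the force on the tool has changed by that much, and returns True; else False.
- robot.set_joints(angles): joint-space move.
- robot.gripper_to(opening): opening from 0.0 (shut) to 1.0 (fully open); the grip force is fixed at half the most; returns when the fingers have stopped.
- robot.pause(seconds).
- robot.inverse_kinematics(position, orientation): joint angles nearest the present ones, or None.
- robot.capture(name): name is "scene" or "top" or "wrist"; returns the picture (480x640x3 uint8, red, green, blue); there is no depth.
- robot.camera_params(name): a dict with "intrinsics" (3x3 intrinsics, pixels), "k1" (the pictures are not rectified: a ray, as slopes to the right and down, at radius r is drawn at 1 + k1 r^2 times it, then the intrinsics apply), "rvec" (rotation vector, rad) and "tvec" (3), from world to camera coordinates, as OpenCV has them. Camera axes: x right, y down, z forward; pixel columns grow to the right and rows downward; lengths in mm; the calibration is good to about 2 mm. A picture is of the moment at which its call begins: read the wrist's pose just before it. camera_params takes no time and is no camera call; for the wrist camera it gives the pose at the moment of the call.
A pose or a line that the arm cannot do raises robot.MotionError and nothing moves.
- robot.hand_in(): hands the job in; it is judged then, once.
Trained networks look in the newest picture that a camera, given by its name, has taken for a name from the list of things; names that differ only in an ending like _2 or _b are one class to them, and where a whole thing is asked for, a point or a joint stands for the part that bears it (a point fixed in the world has none). Each returns a list of dicts, best first, with "confidence" (0 to 1); they miss things now and then, are a little off and sometimes report something else, mostly with a low value. They report only what shows in the picture. A call takes as long as a camera call.
- robot.find_in(query, camera): "point" ([column, row] in pixels, amid what is visible of it).
- robot.mark_of(query, camera): "point" ([column, row] in pixels: a listed point, or the origin of a listed thing).
Readings, each from a call of its own:
- robot.get_t(): time.
- robot.get_joints(): joint angles.
- robot.get_qvel(): joint speeds.
- robot.get_joint_efforts(): joint torques, N m.
- robot.get_eef_pos(): TCP position.
- robot.get_tool_rot(): TCP orientation.
- robot.get_force(): force on the tool from outside, world axes, zero at the start.
- robot.get_torque(): the same for the moment, N m.
- robot.get_finger_gap(): opening from 0.0 (shut) to 1.0 (fully open).
- robot.get_finger_force(): force on a finger pad.
Only numpy, scipy, OpenCV 4.12 (cv2) and the standard library are available. Lean on these libraries where they do the work, as an engineer would, in place of code of your own. Each camera call takes 0.05 s, during which the arm holds its last target. There are 200 camera calls.

TASK

The carriage with the quartz torch is pinned at the running station of its slide (the left end of its travel); move it to the right to the service station and lock it there. Pull the black plunger knob up and twist it into a rest notch so that it stays up by itself, and slide the carriage part of the way by its handle post; then let the plunger back down so that its pin rides on the bar, and push gently on until the pin snaps fully home in the service hole. Do not force the knob or the locked carriage, keep off the torch, and leave the loose things lying about where they are.

Things in the scene. Friction and masses are not known exactly. Their poses are not given: they have to be found in the camera images.
- slide_base: Fixed aluminium frame of the slide, x -105 to 40 mm, y -160 to 168 mm, with two rods along y and, at the back, an arm (top at z 72 mm) over the carriage that holds the plunger. Place and yaw (within 0.2) vary. Origin: on the worktop exactly under the plunger's vertical axis. Its x points across the slide away from the robot, y left along the rods, z up; the carriage travels along -y.
- housing: Fixed steel housing of the plunger, on the arm: nut, sleeve and a crown of six rounded teeth, 29 mm across, tooth tops at z 97 mm. Of the gaps between the teeth the two along the rail (+y, -y) are deep; the four others, 60 degrees (1.05 rad) to either side of the deep ones, are rest notches 3 mm deep. Origin and axes as slide_base.
- plunger (a joint): Pull of the spring plunger, m: 0 fully down (pin home in a hole), about 0.006 pin resting on top of the bar, about 0.0085 held in a rest notch, 0.0115 cross-pin clear of the teeth so that the knob can turn, 0.014 upper stop. The spring pulls down with 5 N at 0, 11 N at the upper stop.
- knob (a joint): Turn of the knob, rad, positive counter-clockwise from above. Near 0 (play 0.09) the cross-pin is in the deep gaps and the plunger can go fully down; at +1.05 or -1.05 (either serves) it is over a rest notch and stays up when let down. It turns lightly, and only while pulled up clear of the teeth; stops at 1.3 each way. The rounded teeth guide it into the nearest gap as it goes down.
- knob_centre (a point): Centre of the black round fluted knob, 32 mm across, 20 mm high (10 mm above and below this point), with a low rib (5 mm wide, 3 mm high) on top, parallel to the cross-pin. On the plunger's axis, z 111 mm when the plunger is down; moves with the plunger and knob. Can be gripped from above round its sides at any yaw.
- cross_pin: Steel cross-pin of 3.5 mm through the knob's stem under the knob, 28 mm long, lying along the rail at knob 0. Moves with the knob; origin on the axis, 87 mm under the pin's centre.
- lock_pin: Vertical locking pin of the plunger under the arm, 7 mm across, round nose; fully down it reaches 6.5 mm into a hole of the bar on the carriage's back edge. Moves with the plunger; origin on the axis, 43.5 mm below the tip of its nose.
- carriage (a joint): Travel of the carriage, m: 0 at the start (pin in the first hole), growing to the right (-y of the slide); end stop at 0.105. Friction about 1.5 N, 1 to 2 N more while the pin rides on the smooth bar. The service hole, 8.6 mm wide, is in a plate clamped on by hand: it comes under the pin at a travel between 0.060 and 0.096, different every time; there the pin snaps in and stops the carriage dead.
- post_top (a point): Centre of the top of the carriage's handle post, a vertical steel pin at the carriage's front: head 16 mm across from z 80 to 104 mm, neck 13 mm across down to the carriage plate at z 42 mm. In the slide's frame it stands at x -88 mm, y 48 mm less the carriage's travel, and moves with the carriage.
- clamped_torch: Fragile white quartz torch, 36x126x28 mm, strapped on the carriage along the rail; its near side is 28 mm behind the handle post's axis, its straps reach 81 mm above the worktop. Origin: centre of its underside. Not to be touched.
- nebuliser: Loose bystander: small white nebuliser with a blue end, 38x51x11 mm, lying in front of the slide. Origin: centre of its underside.
- hex_key: Loose bystander: black hex key, 48x98x8 mm, lying in front of the slide. Origin: centre of its underside.
- cone_box: Loose bystander: round black box with a clear lid, 56 mm across, 29 mm high, beyond the right end of the slide. Origin: centre of its underside.
- vial: Loose bystander: brown vial with a black cap, 22 mm across, 44 mm high, standing beyond the left end of the slide. Origin: centre of its underside.
- spanner: Loose bystander: flat spanner, 31x148x8 mm, near the front edge of the worktop, to the left. Origin: centre of its underside.
- tweezers: Loose bystander: tweezers, 22x124x9 mm, near the front edge of the worktop, to the right. Origin: centre of its underside.

How it is judged:
By the outcome, as a careful person would: the job done as asked, in the order asked, and still so for the second after the job is handed in, with the robot touching nothing.
It also fails if it takes over 64 s, if anything falls off the work surface, if the arm or the gripper's body presses on something with over 40 N, if the wrist force passes 120 N, or if a joint passes its speed limit or range.

## Working session

There is one attempt and no reset: what is moved stays moved. The work goes in short steps, each a Python script; the robot and the scene stay as the last script left them, time stands still between calls to the robot, and variables do not carry over. Pictures are saved under pics/ and viewed, at most 10 in all, crops included, and the job is handed in when it is done.

```bash
mkdir -p pics
cat > h.py <<'E'
import numpy as np, cv2
from bench import robot
def ray(cam,px):
    p=robot.camera_params(cam);K=np.array(p["intrinsics"],float);R=cv2.Rodrigues(np.array(p["rvec"],float))[0];t=np.array(p["tvec"],float).ravel()
    d=(px[0]-K[0,2])/K[0,0],(px[1]-K[1,2])/K[1,1]; d=np.array(d); u=d.copy()
    for _ in range(20): u=d/(1+p["k1"]*(u@u))
    v=R.T@np.array([u[0],u[1],1]); return -R.T@t, v
def at_z(cam,px,z):
    c,v=ray(cam,px); return c+v*(z-c[2])/v[2]
def tri(obs):
    A=np.zeros((3,3));b=np.zeros(3)
    for c,v in obs:
        v=v/np.linalg.norm(v);M=np.eye(3)-np.outer(v,v);A+=M;b+=M@c
    return np.linalg.solve(A,b)
def save(n,im): cv2.imwrite(f"pics/{n}.png",im[:,:,::-1])
def down(yaw): # tool z down, tool y (closing) at world angle yaw rad
    y=np.array([np.cos(yaw),np.sin(yaw),0]);z=np.array([0,0,-1.]);return np.column_stack([np.cross(y,z),y,z])
E
python3 - <<'E'
from h import *
np.set_printoptions(precision=1,suppress=True)
print(robot.hold_point_z,robot.get_t(),robot.get_tool_rot())
for c in ("scene","top"):
    save(c+"0",robot.capture(c)); print(c,ray(c,(320,240)))
    for n,z in (("knob_centre",111),("post_top",104),("slide_base",0),("housing",0),("cone_box",0),("vial",0),("carriage",42)):
        f=robot.mark_of if n!="carriage" else robot.find_in
        for r in f(n,c)[:2]: print(n,np.array(r["point"]),round(r["confidence"],2),at_z(c,r["point"],z))
E
```

```text
171.4 0.0 [[-0.9  0.4 -0. ]
 [ 0.4  0.9 -0. ]
 [ 0.  -0.  -1. ]]
scene (array([ -64.4, -486. ,  704.3]), array([ 0.6,  0.5, -0.6]))
knob_centre [357.7 230.3] 0.76 [565.  -38.9 111. ]
post_top [310.1 244.4] 0.81 [466.5  14.7 104. ]
post_top [417.1 321. ] 0.34 [ 430.2 -273.8  104. ]
slide_base [352.6 270. ] 0.86 [552.6 -39.1   0. ]
cone_box [415.7 320.6] 0.78 [ 514.9 -234.2    0. ]
vial [299.2 236.5] 0.53 [564.1 144.7   0. ]
carriage [327.6 257.1] 0.71 [513.1   4.9  42. ]
carriage [339.4 322.7] 0.37 [ 379.4 -138.7   42. ]
top (array([ 319.5,   11.7, 1106.2]), array([ 0.2, -0. , -1. ]))
knob_centre [342.3 211.8] 0.65 [559.9 -36.3 111. ]
post_top [313.5 260. ] 0.88 [469.3  19.2 104. ]
slide_base [340.5 226.5] 0.58 [555.1 -37.3   0. ]
housing [345.3 227.5] 0.62 [552.8 -47.3   0. ]
cone_box [437.2 244.4] 0.59 [ 514.6 -238.2    0. ]
vial [250.  219.5] 0.56 [572.5 152.5   0. ]
carriage [311.5 236.2] 0.85 [527.   23.2  42. ]
```

Run:
```python
from h import *
np.set_printoptions(precision=1,suppress=True)
O={"knob_centre":[], "post_top":[], "housing":[], "slide_base":[]}
Z=dict(knob_centre=111,post_top=104,housing=0,slide_base=0)
for i,(x,y) in enumerate(((500,0),(540,-60),(470,-40))):
    robot.move_pose([x,y,420],down(np.pi/2)); robot.pause(.2)
    im=robot.capture("wrist"); print(ray("wrist",(320,240)))
    if i==0: save("w0",im)
    for n in O:
        for r in robot.mark_of(n,"wrist")[:1]:
            O[n].append(ray("wrist",r["point"])); print(n,np.array(r["point"]),round(r["confidence"],2),at_z("wrist",r["point"],Z[n]))
for n in O:
    if len(O[n])>1: print(n,tri(O[n]))
print(robot.get_t(), robot.get_joints())
top=cv2.imread("pics/top0.png"); cv2.imwrite("pics/topc.png",cv2.resize(top[150:330,200:480],(800,514)))
```

```text
(array([426.6,   1.2, 400.6]), array([ 0.3, -0. , -1. ]))
knob_centre [273.1 313.9] 0.71 [558.5 -36.7 111. ]
post_top [348.7 197.4] 0.64 [474.1  17.2 104. ]
housing [285.9 261.9] 0.85 [554.  -37.1   0. ]
slide_base [284.9 259.2] 0.87 [551.2 -38.1   0. ]
(array([466.3, -58.5, 400.7]), array([ 0.3, -0. , -1. ]))
knob_centre [355.6 261.3] 0.76 [557.9 -37.1 111. ]
post_top [439.6 139.1] 0.89 [473.8  18.5 104. ]
housing [343.6 221.4] 0.75 [553.6 -41.3   0. ]
slide_base [343.9 220.8] 0.83 [553.1 -41.1   0. ]
(array([397.3, -39.5, 400.6]), array([ 0.3, -0. , -1. ]))
knob_centre [329.6 349.6] 0.73 [558.  -36.1 111. ]
post_top [405.  241.5] 0.85 [476.   17.4 104. ]
slide_base [325.3 285.8] 0.75 [548.8 -39.1   0. ]
knob_centre [558.2 -36.6 110.8]
post_top [473.6  16.5 111.2]
housing [558.8 -39.7 -18.8]
slide_base [558.  -39.9 -22.9]
5.0583 [ -19.6   -7.2  106.3   -0.    81.  -109.6]
```

View pics/w0.png

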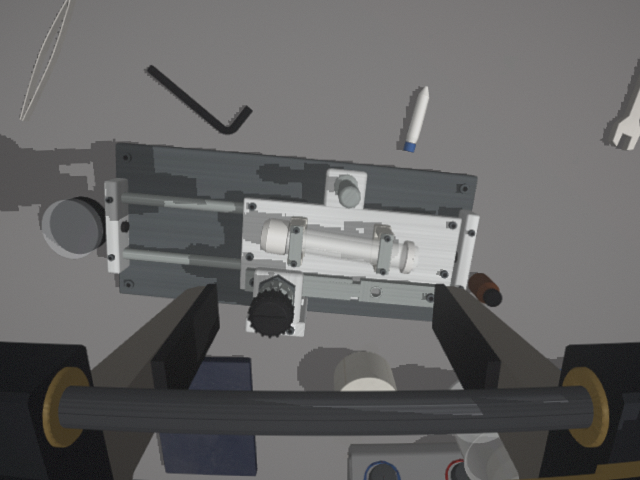

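View pics/topc.png

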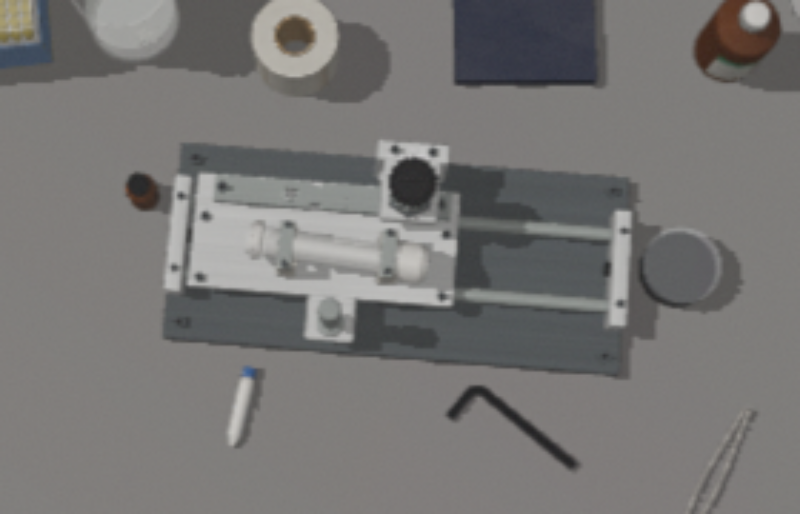

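Run:
```python
from h import *
np.set_printoptions(precision=2,suppress=True)
# base front edge from w0 (camera pose of that picture: re-take pose from equal TCP offset)
robot_cam=None
for a,b in (((163,338),(625,375)),((182,145),(630,178))):
    q=[at_z("top",(200+p[0]*.35,150+p[1]*.35),10) for p in (a,b)]
    d=q[0]-q[1]; print("yaw",np.arctan2(-d[0],d[1]),np.linalg.norm(d))
yaw=-0.075
K=np.array([558.1,-36.7]); H=robot.hold_point_z
R=down(np.pi/2+yaw-np.pi/6)
robot.gripper_to(0.62)
robot.move_pose([*K,H+175],R)
print(robot.get_joints(), robot.inverse_kinematics([*K,H+125],down(np.pi/2+yaw+np.pi/6)))
robot.pause(.2); save("w1",robot.capture("wrist"))
for r in robot.mark_of("knob_centre","wrist")[:1]: print(r,at_z("wrist",r["point"],111))
robot.move_l([*K,H+112],speed=80,guard=6)
robot.pause(.2); print(robot.get_eef_pos(),robot.get_force(),robot.get_t())
robot.gripper_to(0.3 if False else 0.0); robot.pause(.2)
print(robot.get_finger_gap()*92,robot.get_finger_force(),robot.get_force(),robot.get_torque(),robot.get_t())
```

```text
yaw -0.0926456812772702 331.70480711176725
yaw -0.08782104805310138 328.60140918407086
[-16.14   9.66  97.6   -0.01  72.75 -71.95] [ -16.14   12.96   99.89   -0.     67.16 -131.84]
{'point': [321.7, 271.9], 'confidence': 0.84} [558.25 -37.98 111.  ]
[558.34 -36.73 284.04] [-0.17  0.9   0.64] 7.8333
30.785013015400654 30.000450611114502 [-4.37 -5.22  3.09] [-0.93  0.78  0.01] 8.5417
```

Run:
```python
from h import *
np.set_printoptions(precision=2,suppress=True)
p=np.array(robot.get_eef_pos()); y=np.array(robot.get_tool_rot())[:,1]
for i in range(4):
    f=np.array(robot.get_force())@y
    print(f)
    if abs(f)<2: break
    p=p+y*np.sign(f)*0.5; robot.move_l(p,speed=10); robot.pause(.15)
print(p,robot.get_force())
z0=p[2]
for dz in (4,8,11,12.8):
    robot.move_l([p[0],p[1],z0+dz],speed=20,guard=25); robot.pause(.1)
    print(dz,robot.get_eef_pos(),robot.get_force())
save("s1",robot.capture("scene")); 
print(at_z("scene",robot.mark_of("knob_centre","scene")[0]["point"],124), robot.get_t())
im=cv2.imread("pics/s1.png")[150:300,260:460]; cv2.imwrite("pics/s1c.png",cv2.resize(im,(800,600),interpolation=2))
```

```text
-6.784719984159403
-3.988969977365753
-3.5365418034532925
-1.604023008803033
[556.8  -38.96 283.55] [-1.9  -0.64  2.77]
4 [556.65 -38.81 286.92] [ 2.16 -0.17 -6.87]
8 [556.67 -38.85 291.35] [ 1.53  1.3  -8.22]
11 [556.68 -38.86 294.38] [ 2.03  1.19 -9.58]
12.8 [556.7  -38.89 296.2 ] [  1.24   1.41 -10.92]
[565.79 -36.82 124.  ] 11.55
```

View pics/s1c.png

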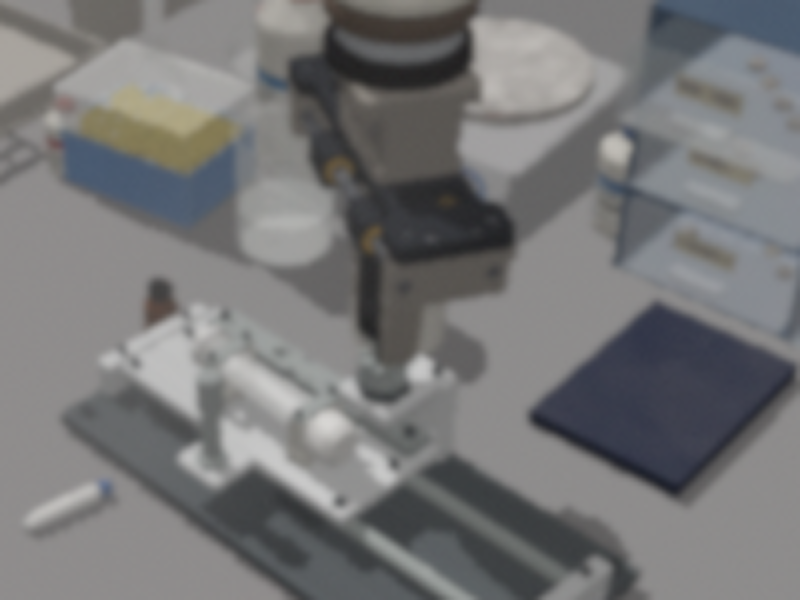

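Run:
```python
from h import *
np.set_printoptions(precision=2,suppress=True)
j=np.array(robot.get_joints())
for a in (8,20,40,60):
    q=j.copy(); q[5]-=a; robot.set_joints(q); robot.pause(.1)
    print(a,robot.get_force(),robot.get_torque(),robot.get_eef_pos())
    if abs(robot.get_torque()[2])>0.15: break
print(robot.get_t())
```

```text
8 [  0.77   0.96 -11.17] [ 0.42 -0.36 -0.09] [556.67 -38.89 296.13]
20 [  1.97   0.35 -11.38] [ 0.46 -0.29  0.04] [556.66 -38.89 296.14]
40 [  0.33   0.62 -12.03] [ 0.37 -0.12  0.03] [556.65 -38.93 296.16]
60 [  0.05   0.57 -11.75] [ 0.24 -0.08 -0.01] [556.63 -38.94 296.11]
13.375
```

Run:
```python
from h import *
np.set_printoptions(precision=2,suppress=True)
p=np.array(robot.get_eef_pos())
for i in range(1,8):
    robot.move_l([556.65,-38.9,p[2]-0.8*i],speed=20); robot.pause(.1)
    f=robot.get_force(); print(robot.get_eef_pos()[2],f)
    if f[2]>-3: break
robot.gripper_to(0.62); robot.pause(.1)
e=robot.get_eef_pos(); robot.move_l([e[0],e[1],robot.hold_point_z+190],speed=120); robot.pause(.3)
im=robot.capture("wrist"); save("w2",im)
r=robot.mark_of("knob_centre","wrist")[0]; print(r,at_z("wrist",r["point"],119.5),robot.get_t())
r=robot.mark_of("post_top","wrist"); print([(x,at_z("wrist",x["point"],104)) for x in r[:2]])
```

```text
295.29083593232247 [ -0.67   0.49 -11.52]
294.5281318779219 [ -1.08   0.99 -10.85]
293.71831783206443 [  0.31  -0.85 -11.12]
292.91331630702655 [ -0.85   0.08 -10.29]
292.1353935812191 [ 0.11  0.04 -9.61]
291.8514203858907 [-2.63  0.46 -2.79]
{'point': [323.7, 272.0], 'confidence': 0.67} [559.43 -37.62 119.5 ] 17.2583
[({'point': [480.0, 173.3], 'confidence': 0.63}, array([475.05,  17.59, 104.  ]))]
```

View pics/w2.png

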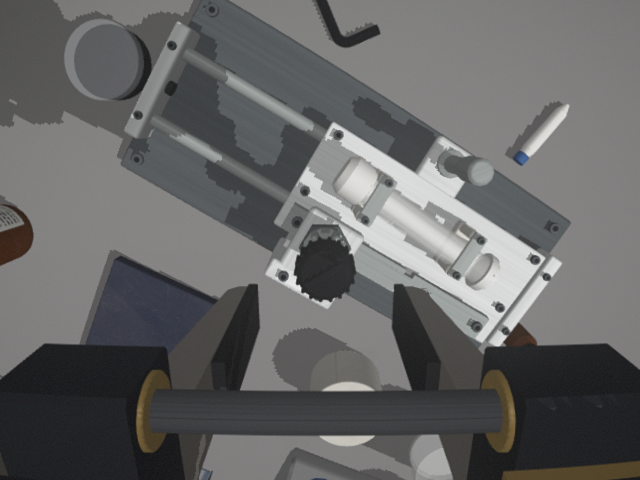

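Run:
```python
from h import *
np.set_printoptions(precision=2,suppress=True)
yaw=-0.085; H=robot.hold_point_z; A=np.array([556.7,-38.9])
ex=np.array([np.cos(yaw),np.sin(yaw)]); ey=np.array([-np.sin(yaw),np.cos(yaw)])
P=A-88*ex+48*ey; print(P)
R=down(np.pi/2+yaw)
robot.gripper_to(0.5)
robot.move_pose([*P,H+175],R)
robot.move_l([*P,H+94],speed=120,guard=8)
robot.gripper_to(0.207); robot.pause(.1)
print(robot.get_finger_gap()*92,robot.get_finger_force(),robot.get_force(),robot.get_eef_pos())
f0=np.array(robot.get_force())
Q=P-40*ey
hit=robot.move_l([*Q,H+94],speed=25,guard=8); f=np.array(robot.get_force())
print(hit,f,robot.get_eef_pos(),robot.get_t())
robot.pause(.2)
robot.capture("top"); r=robot.mark_of("post_top","top"); print([(at_z("top",x["point"],104),x["confidence"]) for x in r[:2]])
save("w3",robot.capture("wrist"))
```

```text
[473.09  16.4 ]
19.177114308220983 0.0 [ 0.24  0.74 -0.61] [473.08  16.4  265.4 ]
False [-1.12  1.7   0.17] [469.78 -23.45 265.45] 21.5417
[(array([464.45, -22.55, 104.  ]), 0.72)]
```

View pics/w3.png

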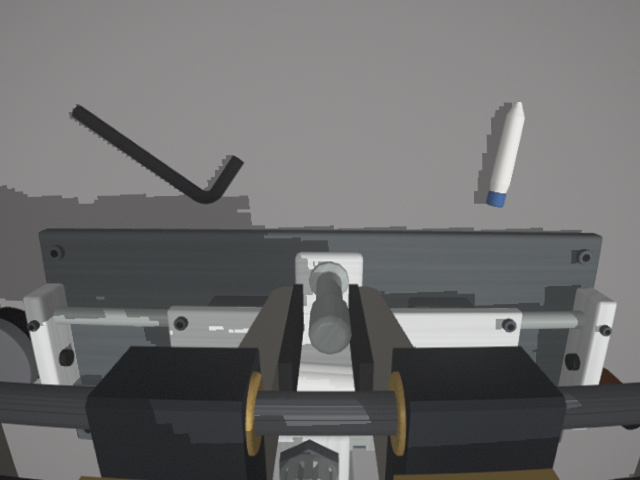

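Run:
```python
from h import *
np.set_printoptions(precision=2,suppress=True)
yaw=-0.085; H=robot.hold_point_z; A=np.array([556.7,-38.9]); zr=291.9
ey=np.array([-np.sin(yaw),np.cos(yaw)])
e=np.array(robot.get_eef_pos())
e[:2]+=1.2*ey; robot.move_l(e,speed=20)
robot.gripper_to(0.4)
e[2]=H+180; robot.move_l(e,speed=150)
robot.gripper_to(0.62)
robot.move_pose([*A,H+180],down(np.pi/2+yaw+np.pi/6))
robot.move_l([*A,zr],speed=100,guard=6)
robot.gripper_to(0.0); robot.pause(.15)
print(robot.get_finger_gap()*92,robot.get_force(),robot.get_eef_pos())
for z in (zr+2,zr+4.2):
    robot.move_l([*A,z],speed=20,guard=25); robot.pause(.15); print(robot.get_eef_pos(),robot.get_force())
j=np.array(robot.get_joints())
for a in (10,60):
    q=j.copy(); q[5]+=a; robot.set_joints(q); robot.pause(.15); print(a,robot.get_force(),robot.get_torque())
    if abs(robot.get_torque()[2])>0.2: break
z=robot.get_eef_pos()[2]
for i in range(1,12):
    robot.move_l([*A,z-0.8*i],speed=20); robot.pause(.1)
    f=robot.get_force(); print(robot.get_eef_pos()[2],f)
    if f[2]>-2.5: break
print(robot.get_t())
```

```text
31.25483020275898 [ 0.33 -0.72  2.94] [556.85 -38.94 292.26]
[556.53 -38.89 292.99] [ 3.66 -1.29 -9.69]
[556.57 -38.88 295.7 ] [  4.16  -1.63 -11.18]
10 [  4.5   -1.35 -10.71] [-0.19 -0.84 -0.  ]
60 [  4.39  -1.45 -11.08] [-0.2  -0.81  0.06]
294.83163136042634 [  3.82  -1.76 -10.42]
294.07724272784804 [  2.89  -2.04 -10.55]
293.2976092322909 [  3.66  -0.56 -10.87]
292.4898067349274 [  2.44  -1.36 -10.26]
291.70075578043406 [ 3.78 -1.52 -9.01]
290.9064611578842 [ 3.49 -1.59 -8.79]
290.4658737481481 [ 1.67 -1.33 -4.1 ]
290.0685755275755 [-0.44 -0.33  2.53]
30.7917
```

Run:
```python
from h import *
np.set_printoptions(precision=2,suppress=True)
yaw=-0.085; H=robot.hold_point_z; A=np.array([556.7,-38.9])
ex=np.array([np.cos(yaw),np.sin(yaw)]); ey=np.array([-np.sin(yaw),np.cos(yaw)])
robot.gripper_to(0.62); robot.move_l([*A,H+180],speed=150)
robot.pause(.2); save("w4",robot.capture("wrist"))
P=A-88*ex+48*ey; Q=P-38*ey
robot.gripper_to(0.5)
robot.move_pose([*Q,H+175],down(np.pi/2+yaw))
robot.move_l([*Q,H+94],speed=120,guard=8)
robot.gripper_to(0.207); robot.pause(.1)
print(robot.get_finger_gap()*92,robot.get_force())
hit=robot.move_l([*(P-100*ey),H+94],speed=11,guard=8)
e=np.array(robot.get_eef_pos()); print(hit,robot.get_force(),e,"travel",-(e[:2]-P)@ey,robot.get_t())
robot.pause(.2); print(robot.get_force())
```

```text
18.85213379977275 [-0.15 -0.83 -0.02]
True [0.26 1.23 1.48] [465.63 -69.22 265.04] travel 85.9423569326887 38.4333
[-0.14  0.2  -0.16]
```

View pics/w4.png

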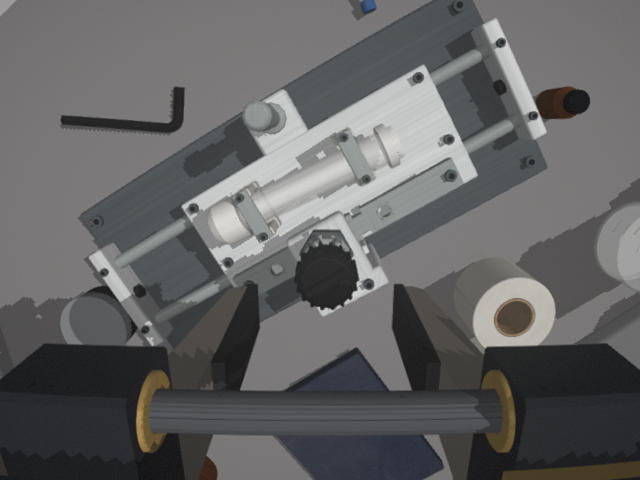

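Run:
```python
from h import *
np.set_printoptions(precision=2,suppress=True)
yaw=-0.085; H=robot.hold_point_z; ey=np.array([-np.sin(yaw),np.cos(yaw)])
e=np.array(robot.get_eef_pos())
for d in (6,-6):
    t=e.copy(); t[:2]+=d*ey; h=robot.move_l(t,speed=10,guard=6)
    x=np.array(robot.get_eef_pos()); print(d,h,(x-e)[:2]@ey,robot.get_force())
e[:2]+=0*ey; robot.move_l(e,speed=20)
robot.gripper_to(0.5); robot.pause(.1); e[2]=H+190; robot.move_l(e,speed=150)
obs=[]
for x,y in ((500,0),(540,-60)):
    robot.move_pose([x,y,420],down(np.pi/2)); robot.pause(.2)
    im=robot.capture("wrist")
    r=robot.mark_of("knob_centre","wrist")[0]; obs.append(ray("wrist",r["point"])); print(r,at_z("wrist",r["point"],111))
    r=robot.mark_of("post_top","wrist")[0]; print(at_z("wrist",r["point"],104))
save("w5",im); print(tri(obs),robot.get_t())
robot.set_joints([40,-5,100,0,85,-30])
s=robot.capture("scene"); save("s5",s)
cv2.imwrite("pics/s5c.png",cv2.resize(s[180:330,260:460][:,:,::-1],(800,600),interpolation=2)); print(robot.get_t())
```

```text
6 False 5.625805551645214 [-0.88 -5.12 -1.49]
-6 True 1.5992088675782228 [ 0.49 -0.87 -0.45]
{'point': [272.9, 315.4], 'confidence': 0.64} [558.04 -37.76 111.  ]
[467.18 -65.04 104.  ]
{'point': [355.5, 262.7], 'confidence': 0.58} [558.95 -37.15 111.  ]
[467.16 -66.15 104.  ]
[558.38 -37.46 111.31] 43.275
45.225
```

View pics/s5c.png

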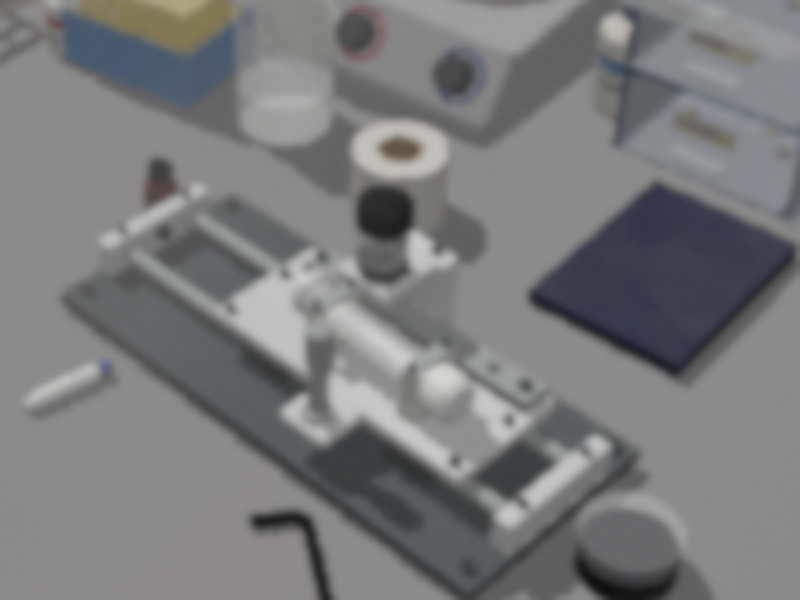

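Run:
```python
import cv2,numpy as np
a=cv2.imread("pics/scene0.png",0);b=cv2.imread("pics/s5.png",0)
def m(x0,x1,y0,y1):
    s=8; up=lambda i:cv2.resize(i,None,fx=s,fy=s,interpolation=cv2.INTER_CUBIC)
    t=up(a[y0:y1,x0:x1]); w=up(b[y0-5:y1+5,x0-5:x1+5])
    r=cv2.matchTemplate(w,t,cv2.TM_CCOEFF_NORMED); _,v,_,l=cv2.minMaxLoc(r); return v,(np.array(l)/s-5)
print("knob",m(346,367,225,240)); print("knob+housing",m(346,368,222,250)); print("arm",m(350,376,242,262))
from h import *
p=robot.camera_params("scene");R=np.array(p["rvec"],float);
for z in (111,117): print(cv2.projectPoints(np.array([[558.,-37.5,z]]),R,np.array(p["tvec"],float),np.array(p["intrinsics"],float),np.array([p["k1"],0,0,0.]))[0].ravel())
A=cv2.resize(cv2.imread("pics/scene0.png")[215:265,335:385],(400,400),interpolation=2);B=cv2.resize(cv2.imread("pics/s5.png")[215:265,335:385],(400,400),interpolation=2)
cv2.imwrite("pics/cmp.png",np.hstack([A,B]))
```

```text
knob (0.9991982579231262, array([0., 0.]))
knob+housing (0.9994848966598511, array([0., 0.]))
arm (0.9648980498313904, array([ 0.125, -0.125]))
[355.26677795 231.53814444]
[355.37033233 229.38614781]
```

View pics/cmp.png

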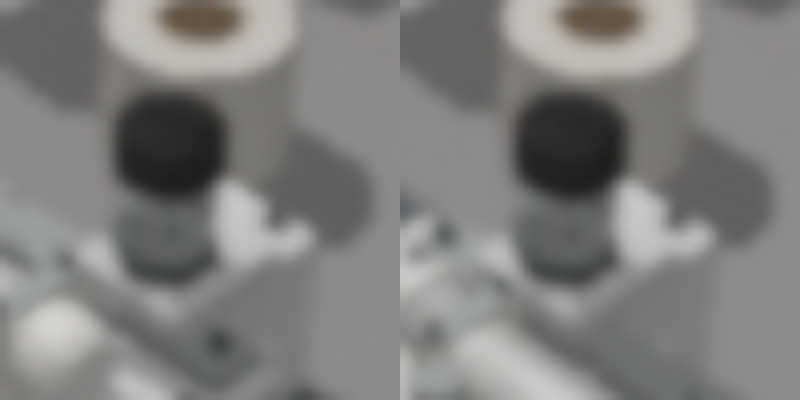

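The knob sits exactly where it did at the start: 0 px shift, where a pin riding on the bar would show about 2 px. The pin is therefore home in the service hole.

```bash
python3 -c "
from bench import robot
print(robot.hand_in())"
```

```text
the job is handed in; nothing more can be done
None
```

The carriage is locked at the service station at about 84 mm of travel, with the plunger pin fully home (the knob is back at its starting height in the scene image), and the job was handed in after about 45 s of the 64 s allowed.

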